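# Load a comb-topped curing bed with finned regulator housings

## Robot

A 7-joint arm with a two-finger parallel gripper is mounted at the origin on the work surface. World frame = base frame: x ahead of the robot, y to its left, z up, the work surface at z = 0. Lengths are in m, angles in rad, forces in N, time in s.
With the tool pointing down it reaches from about 0.35 to 0.9 m from the base axis. Payload 8.1 kg.
Tool frame: the origin (TCP) lies where the fingers leave the gripper's body, on its centre line; the fingertips stand 66 mm ahead of it and the grasp point (between the pads) lies 47 mm ahead of it (arm.tip_reach is the distance from the TCP to the fingertips, in m); z points along the fingers, y is the direction in which the jaws open and shut (so a half turn about z gives the same grasp; the last joint's range is limited). The gripper opens to 92 mm and grips with 3 to 60 N. Pads are 19 mm wide; open, the fingers measure 130 mm over their backs; the gripper's body (75 mm by 190 mm) begins 47 mm behind the grasp point.
Start: joints at [-1.267, 0.434, 0.025, 1.573, -0.012, 1.134, -0.075], TCP at [0.247, 0.574, 0.292] pointing down, gripper open.
Joint ranges: [-2.62, 2.62], [-0.44, 2.09], [-1.27, 1.32], [0.08, 2.57], [-1.32, 4.46], [0.12, 2], [-2.74, 2.74]. Speed limits (rad/s): [2.22, 2.22, 3.01, 3.01, 3.14, 3.14, 3.14].

## Interface

Orientations are given as a rotation vector (axis times angle).
In Python, from cell import arm gives the robot as it stands.
- The arm moves only by the tool carry_out, never from a script. Its argument "plan" is a list of rows, each a list of 5 numbers: the shift along the world's x, y, z in cm, then the turn about the world's z in rad, then the finger opening in cm, from 0 to 9.18. In form: [[tx, ty, tz, spin, fingers], ...]. A call has 1 to 20 rows; each row is the pose to reach, as a shift and turn from the pose measured when the call began; what a row does not reach only later rows make up. A row lasts 1/10 s, in which the tool goes at most 50 mm and 8.59 degrees, less where a joint would pass 70% of its speed; a pose out of reach is approached as far as the arm can. A call with a gripper value outside its range is refused whole. The fingers move at their own pace and stop on an object; "squeeze" is the grip in N (left out, the last holds). Time passes only in rows, so rows that repeat a pose let the fingers close. It gives the time, the measured TCP pose, the force and the opening at its end, in the units of the state.
- arm.observe(): the state, without advancing time (a new reading comes with each control period).
- arm.get_image(name): name is "scene" or "side" or "wrist"; returns (picture, depth): 384x512x3 uint8, red, green, blue; 384x512 float32, m along the optical axis (not along the pixel's ray), 0 where there is no reading.
- arm.get_calibration(name): a dict with "intrinsics" (3x3 intrinsics, pixels), "D" ([k1, k2, p1, p2, k3] as OpenCV has them; the pictures are not rectified), "rvec" (rotation vector, rad) and "tvec" (3), from world to camera coordinates, as OpenCV has them; the wrist camera has in their place "tool_from_camera" (4x4, takes a point from camera to tool coordinates, whose origin is the TCP and whose axes are the flange's). Camera axes: x right, y down, z forward; pixel columns grow to the right and rows downward; lengths in m; the calibration is good to about 2 mm. A picture is of the moment at which its call begins: read the wrist's pose just before it. get_calibration takes no time and is no camera call.
- arm.sign_off(): hands the job in, once; it reports no verdict.
The state is a dict: "clock": time; "joints": joint angles; "dq": joint speeds; "joint_efforts": joint torques, N m; "position": TCP position; "ee_rot": TCP orientation; "force": force on the tool from outside, world axes, zero at the start; "ft_torque": the same for the moment, N m; "width": opening from 0.0 (shut) to 1.0 (fully open).
Only numpy, scipy, OpenCV 4.12 (cv2) and the standard library are available. Lean on these libraries where they do the work, as an engineer would, in place of code of your own. Each camera call takes 0.05 s, during which the arm holds its last target. There are 200 camera calls.

## Task

The curing bed is warm: first check it by taking the yellow infrared thermometer from its cradle and holding it steady for a good second with its lens aimed at the middle of the bed's matt black patch from about a hand's breadth away, and put it back in its cradle. Then set every finned regulator housing on the bed's comb, fins down and fully home, centred so that all four fins of the comb run between the five fins of the housing. Last, turn the red timer knob clockwise until its pointer is at the yellow mark, without moving the other three knobs or the tin, tape and pot standing about.

Things in the scene. Friction and masses are not known exactly. Their poses are not given: they have to be found in the camera images.
- bed: Curing bed: white box fixed on the bench, 210 (x) by 420 mm (y); origin under its middle, z up, +x away from the robot. Deck 65 mm above the bench. On the deck: the comb, middle at x = 55, y = 0 mm; a row of four knobs along y at x = -60 mm (y = 93, 31, -31, -93 mm); the black patch at x = -60, y = -172 mm. Red knob's place varies.
- comb (a point): Middle of the comb, at its floor, 69 mm above the bench. Axes as the bed's; fins run along y. Four upright aluminium fins 394 mm long, 4 mm thick (tips 2 mm), 20 mm high, at x = -21, -7, 7, 21 mm. Outside them the floor plate is bare to x = +-42 mm, then the deck, 4 mm lower. End plates 70 mm wide, 26 mm high, 6 mm thick at y = +-201 mm.
- patch (a point): Middle of the matt black measuring patch, 40 mm square, flat on the bed's deck at the -y end of the row of knobs (79 mm from the axis of the nearest), facing up, 66 mm above the bench. Axes as the bed's.
- timer (a joint): Angle of the red timer knob, rad: 0 with its white pointer towards the bed's +x, growing clockwise seen from above, range 0 to 4.8; starts at 0 to 0.3. The yellow mark stands at 1.2. Friction 0.05 N m; it stays where it is left.
- timer_grip (a point): On the red knob's vertical axis, half-way up, 88 mm above the bench. Knob: round skirt 42 mm across, top 74 mm above the bench, with an upright bar grip 42 mm long, 11 mm thick, top 98 mm above the bench. x turns with the knob and points along the bar to the pointer end; take the bar by its long sides. The knobs' axes stand 62 mm apart.
- heat_tip (a point): Pointer end of the bar of one of the three black knobs (form and size of the red one): 20 mm from its axis, 97 mm above the bench; x points outward along the bar. Not to be turned; starts at any angle.
- fan_tip (a point): Pointer end of the bar of one of the three black knobs (form and size of the red one): 20 mm from its axis, 97 mm above the bench; x points outward along the bar. Not to be turned; starts at any angle.
- lamp_tip (a point): Pointer end of the bar of one of the three black knobs (form and size of the red one): 20 mm from its axis, 97 mm above the bench; x points outward along the bar. Not to be turned; starts at any angle.
- reg1_mid (a point): Middle of a finned housing, half-way up its 38 mm. z up, fins along y: five fins 22 mm high, 4 mm thick, 68 mm long, at x = -28, -14, 0, 14, 28 mm; above them a block 60 (x) by 68 by 16 mm with ears at both y ends (84 mm over all). Starts standing on its fins on the bench. Grip across x, 60 mm wide (flush sides). Seated, this point is 19 mm above the comb's floor; on the fin tips it is 17 mm or more higher.
- reg2_mid (a point): Middle of a finned housing, half-way up its 38 mm. z up, fins along y: five fins 22 mm high, 4 mm thick, 68 mm long, at x = -28, -14, 0, 14, 28 mm; above them a block 60 (x) by 68 by 16 mm with ears at both y ends (84 mm over all). Starts standing on its fins on the bench. Grip across x, 60 mm wide (flush sides). Seated, this point is 19 mm above the comb's floor; on the fin tips it is 17 mm or more higher.
- reg3_mid (a point): Middle of a finned housing, half-way up its 38 mm. z up, fins along y: five fins 22 mm high, 4 mm thick, 68 mm long, at x = -28, -14, 0, 14, 28 mm; above them a block 60 (x) by 68 by 16 mm with ears at both y ends (84 mm over all). Starts standing on its fins on the bench. Grip across x, 60 mm wide (flush sides). Seated, this point is 19 mm above the comb's floor; on the fin tips it is 17 mm or more higher.
- reg4_mid (a point): Middle of a finned housing, half-way up its 38 mm. z up, fins along y: five fins 22 mm high, 4 mm thick, 68 mm long, at x = -28, -14, 0, 14, 28 mm; above them a block 60 (x) by 68 by 16 mm with ears at both y ends (84 mm over all). Starts standing on its fins on the bench. Grip across x, 60 mm wide (flush sides). Seated, this point is 19 mm above the comb's floor; on the fin tips it is 17 mm or more higher.
- thermo: Infrared thermometer, 0.16 kg; origin at the middle of its yellow body, a bar 34 mm wide (y), 30 mm high (z), from x = -63 to 49 mm; x runs to the head, z up. The black head slopes forward and 45 degrees down, reaching x = 87, z = -29 mm. Grip across y at the origin. It starts level in its cradle.
- thermo_mid (a point): Same point and axes as thermo.
- thermo_nose (a point): The thermometer's lens, at (77.6, 0, -19.6) mm in its body's frame. Its x axis is the beam: forward and 45 degrees down when the body is level.
- cradle_seat (a point): Where the thermometer's origin lies when at home in the cradle, 45 mm above the bench; x to where its head points. Fixed cradle: black base 105 by 60 mm, 8 mm high, two forks 10 mm thick at x = -40 and 36 mm, each with a rest 30 mm above the bench and two cheeks up to 53 mm, 41 mm apart below and 51 mm at the top. Open for fingers between the forks.
- paint_tin: Bystander: paint tin, 72 mm across, 95 mm high, on the bench; origin at its underside. Leave it alone.
- tape_roll: Bystander: flat yellow roll of tape, 96 mm across, 25 mm high; origin at its underside. Leave it alone.
- brush_pot: Bystander: open steel pot, 72 mm across, 90 mm high; origin at its underside. Leave it alone.
- reg1: The housing of point reg1_mid, about 0.3 kg (0.24 to 0.39); origin at its underside (the fins' feet), 19 mm below that point. Absent in some starts.
- reg2: The housing of point reg2_mid, about 0.3 kg (0.24 to 0.39); origin at its underside (the fins' feet), 19 mm below that point. Absent in some starts.
- reg3: The housing of point reg3_mid, about 0.3 kg (0.24 to 0.39); origin at its underside (the fins' feet), 19 mm below that point. Absent in some starts.
- reg4: The housing of point reg4_mid, about 0.3 kg (0.24 to 0.39); origin at its underside (the fins' feet), 19 mm below that point. Absent in some starts.

How it is judged:
On the way, in this order (a step that is already met when the one before it is completed fails the run):
1. the thermometer is held steady for a second with its beam on the black patch, 4 to 16 cm from lens to patch (x of patch in the frame of thermo_nose between 0.04 and 0.16 m and y of patch in the frame of thermo_nose between -0.014 and 0.014 m and z of patch in the frame of thermo_nose between -0.014 and 0.014 m and linear speed of thermo below 0.03 m/s and angular speed of thermo below 0.3 rad/s), for 1 s.
2. the thermometer is back in its cradle (x of thermo_mid in the frame of cradle_seat between -0.02 and 0.02 m and y of thermo_mid in the frame of cradle_seat between -0.012 and 0.012 m and z of thermo_mid in the frame of cradle_seat between -0.008 and 0.008 m and angle between the x axis of thermo_mid and the x axis of cradle_seat, either way round below 0.15 rad and angle between thermo_mid's own z axis and vertical below 0.15 rad), for 0.2 s.
3. every regulator housing sits fully home on the comb, centred on it (x of reg1_mid in the frame of comb between -0.005 and 0.005 m and y of reg1_mid in the frame of comb between -0.16 and 0.16 m and z of reg1_mid in the frame of comb between 0.014 and 0.024 m and angle between the y axis of each of reg1_mid, reg2_mid, reg3_mid, reg4_mid and the y axis of comb, either way round below 0.1 rad and angle between each of reg1_mid, reg2_mid, reg3_mid, reg4_mid's own z axis and vertical below 0.1 rad and x of reg2_mid in the frame of comb between -0.005 and 0.005 m and y of reg2_mid in the frame of comb between -0.16 and 0.16 m and z of reg2_mid in the frame of comb between 0.014 and 0.024 m and x of reg3_mid in the frame of comb between -0.005 and 0.005 m and y of reg3_mid in the frame of comb between -0.16 and 0.16 m and z of reg3_mid in the frame of comb between 0.014 and 0.024 m and x of reg4_mid in the frame of comb between -0.005 and 0.005 m and y of reg4_mid in the frame of comb between -0.16 and 0.16 m and z of reg4_mid in the frame of comb between 0.014 and 0.024 m), for 0.2 s.
4. the timer knob is turned to its yellow mark with every housing in place (all of step 3 and value of joint timer between 1.05 and 1.35 rad), for 0.2 s.
At the end, for the whole second after the job is handed in: Every housing stands fins down, fully home on the comb: within 5 mm of its centre line and seated height, wholly on the comb's length, square and level to 0.1 rad. Thermometer in its cradle (20 mm lengthwise, 12 mm sideways, 8 mm height). Timer 1.05 to 1.35. All let go, at rest (all of step 2 and all of step 4 and linear speed of each of reg1, reg2, reg3, reg4, thermo below 0.02 m/s); the robot touches nothing.
It fails at once if one of the black knobs is turned (its pointer tip moves more than 4 mm) (distance of any of heat_tip, fan_tip, lamp_tip from where it was at the start of the episode above 0.004 m).
It fails at once if the paint tin is shoved more than 15 mm (distance of paint_tin from where it was at the start of the episode above 0.015 m).
It fails at once if the roll of tape is shoved more than 15 mm (distance of tape_roll from where it was at the start of the episode above 0.015 m).
It fails at once if the brush pot is shoved more than 15 mm (distance of brush_pot from where it was at the start of the episode above 0.015 m).
Of reg1, reg2, reg3, reg4 only 3 to 4 are there at a start; the rules pass over those that are not, and their reading is None.
At some moment in a run one of reg1, reg2, reg3, reg4 may be knocked a few centimetres aside while the robot is not near it.
It also fails if it takes over 210 s, if anything falls off the work surface, if the arm or the gripper's body presses on something with over 40 N, if the wrist force passes 120 N, or if a joint passes its speed limit or range.

## Working session

There is one attempt and no reset: what is moved stays moved. The work goes in short steps, Python scripts to look and compute and a tool call to move; the robot and the scene stay as the last step left them, time stands still between calls to the robot, and variables do not carry over. Pictures are saved under pics/ and viewed, about 12 in all and at most 16, crops included, and the job is handed in when it is done.

Besides the shell and the picture viewer there is one more tool, called after "Request:" as name([rows], argument=value, ...), one row to a line, values as JSON. carry_out: Moves the arm, as the interface text tells. Its arguments: {"type":"object","properties":{"plan":{"type":"array"},"squeeze":{"type":"number"}},"required":["plan"]}

```bash
mkdir -p pics; ls; cat > h.py <<'E'
import numpy as np, cv2
from cell import arm
def cam(n):
    c=arm.get_calibration(n); K=np.array(c["intrinsics"]); D=np.array(c["D"])
    if n=="wrist":
        s=arm.observe(); T=np.eye(4); T[:3,:3]=cv2.Rodrigues(np.array(s["ee_rot"],float))[0]; T[:3,3]=s["position"]
        T=T@np.array(c["tool_from_camera"])
    else:
        M=np.eye(4); M[:3,:3]=cv2.Rodrigues(np.array(c["rvec"],float))[0]; M[:3,3]=np.ravel(c["tvec"]); T=np.linalg.inv(M)
    return K,D,T
def snap(n,name=None):
    K,D,T=cam(n); im,d=arm.get_image(n)
    if name: cv2.imwrite("pics/"+name+".png",im[:,:,::-1])
    v,u=np.mgrid[:384,:512]; p=cv2.undistortPoints(np.stack([u.ravel(),v.ravel()],1).astype(float).reshape(-1,1,2),K,D).reshape(384,512,2)
    P=np.dstack([p*d[...,None],d]); W=P@T[:3,:3].T+T[:3,3]; W[d<=0]=np.nan
    return im,W
def plane(n,uv,z,cal=None):
    K,D,T=cal or cam(n); p=cv2.undistortPoints(np.array(uv,float).reshape(-1,1,2),K,D).reshape(-1,2)
    r=np.c_[p,np.ones(len(p))]@T[:3,:3].T; o=T[:3,3]
    return o+r*((z-o[2])/r[:,2])[:,None]
E
python3 - <<'E'
from h import *
s=arm.observe(); print(s)
for n in("scene","side"):
    im,W=snap(n,n+"0"); np.savez(f"/tmp/{n}0.npz",im=im,W=W); print(n,cam(n)[2].round(3).tolist())
print(arm.get_calibration("wrist"))
E
```

```text
pics
{'clock': 0.0, 'joints': array([-1.26659106,  0.43522708,  0.02498682,  1.57409919, -0.01159686,
        1.13398556, -0.0750903 ]), 'dq': array([ 1.21938691e-03, -1.13048673e-04, -2.10174661e-04, -1.50028098e-03,
        3.83297580e-04, -5.69653889e-05, -8.59473901e-04]), 'joint_efforts': array([-2.17950044e-03, -6.67827988e+01,  9.83553194e-01, -3.14471233e+01,
       -6.08260953e-02,  4.23333503e-02,  1.58638977e-04]), 'position': array([0.2471894 , 0.57359791, 0.2914417 ]), 'ee_rot': array([-6.34686731e-01, -3.07664033e+00,  2.45846056e-03]), 'force': array([-0.54268694,  0.20085074, -0.30173151]), 'ft_torque': array([-0.00324856, -0.02081709,  0.04868057]), 'width': 0.999719992713087}
scene [[-0.245, 0.845, -0.476, 1.315], [0.97, 0.211, -0.124, 0.228], [-0.004, -0.492, -0.87, 1.455], [0.0, 0.0, 0.0, 1.0]]
side [[-0.943, -0.191, 0.272, 0.037], [-0.331, 0.594, -0.733, 1.424], [-0.022, -0.781, -0.624, 1.263], [0.0, 0.0, 0.0, 1.0]]
{'intrinsics': array([[340.16346819,   0.        , 255.32320101],
       [  0.        , 340.16346819, 191.15115779],
       [  0.        ,   0.        ,   1.        ]]), 'D': array([-0.05142871,  0.        ,  0.        ,  0.        ,  0.        ]), 'tool_from_camera': array([[ 1.49240020e-04, -9.67346614e-01, -2.53457110e-01,
         6.74342323e-02],
       [ 9.99999290e-01, -1.55242213e-04,  1.18131601e-03,
         2.27032668e-04],
       [-1.18208929e-03, -2.53457107e-01,  9.67345904e-01,
        -9.32208362e-02],
       [ 0.00000000e+00,  0.00000000e+00,  0.00000000e+00,
         1.00000000e+00]])}
```

View pics/scene0.png

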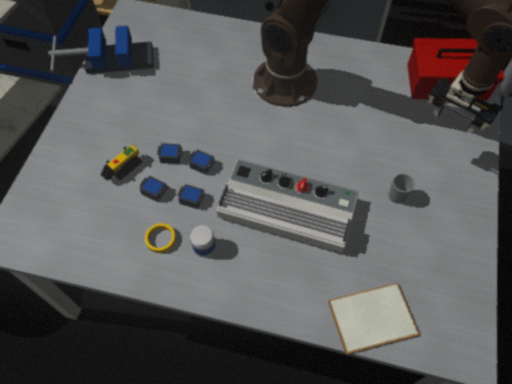

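View pics/side0.png

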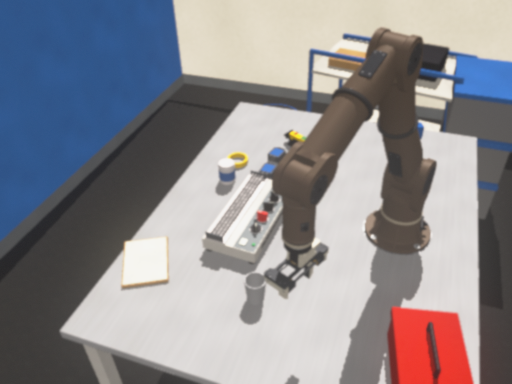

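```bash
python3 - <<'E'
from h import *
z=np.load("/tmp/scene0.npz"); im=z["im"]; W=z["W"]
c=cv2.resize(im[130:260,80:380],None,fx=2.66,fy=2.66,interpolation=cv2.INTER_CUBIC); cv2.imwrite("pics/crop1.png",c[:,:,::-1])
hsv=cv2.cvtColor(im,cv2.COLOR_RGB2HSV)
for nm,lo,hi in(("blue",(105,120,40),(125,255,255)),("yel",(20,150,80),(35,255,255)),("red",(172,150,60),(180,255,255))):
    m=cv2.inRange(hsv,lo,hi); m[:130]=0; m[260:]=0
    n,l,st,ce=cv2.connectedComponentsWithStats(m)
    for i in range(1,n):
        if st[i,4]>12:
            P=W[l==i]; P=P[~np.isnan(P[:,0])]; print(nm,st[i],ce[i].round(),np.median(P,0).round(3),P.min(0).round(3),P.max(0).round(3))
def p(u,v): return W[v,u].round(3)
for q in [(234,163),(356,191),(356,240),(220,210),(402,190),(160,237),(203,235),(120,160),(300,140)]: print(q,p(*q))
E
```

```text
blue [161 145  17  12 176] [169. 150.] [ 0.438 -0.315  0.037] [ 0.412 -0.346  0.025] [ 0.465 -0.287  0.051]
blue [192 152  19  15 181] [201. 159.] [ 0.446 -0.198  0.038] [ 0.417 -0.228  0.028] [ 0.473 -0.169  0.047]
blue [143 178  20  16 202] [152. 186.] [ 0.588 -0.324  0.037] [ 0.557 -0.353  0.027] [ 0.617 -0.293  0.047]
blue [181 186  20  16 207] [191. 193.] [ 0.586 -0.19   0.037] [ 0.56  -0.221  0.027] [ 0.611 -0.16   0.044]
blue [195 249  12   5  26] [200. 252.] [ 0.779 -0.097  0.044] [ 0.776 -0.111  0.026] [ 0.782 -0.078  0.06 ]
yel [107 145  31  25 214] [121. 158.] [ 0.523 -0.453  0.058] [ 0.462 -0.493  0.047] [ 0.57  -0.415  0.067]
yel [145 224  31  28 307] [160. 237.] [ 0.756 -0.24   0.022] [ 0.704 -0.29  -0.004] [ 0.802 -0.193  0.031]
(234, 163) [ 0.412 -0.09   0.001]
(356, 191) [0.459 0.338 0.061]
(356, 240) [0.603 0.369 0.002]
(220, 210) [ 0.633 -0.073  0.06 ]
(402, 190) [0.387 0.49  0.011]
(160, 237) [ 0.745 -0.246 -0.001]
(203, 235) [ 0.743 -0.092  0.092]
(120, 160) [ 0.533 -0.452  0.064]
(300, 140) [ 0.258  0.115 -0.   ]
```

View pics/crop1.png

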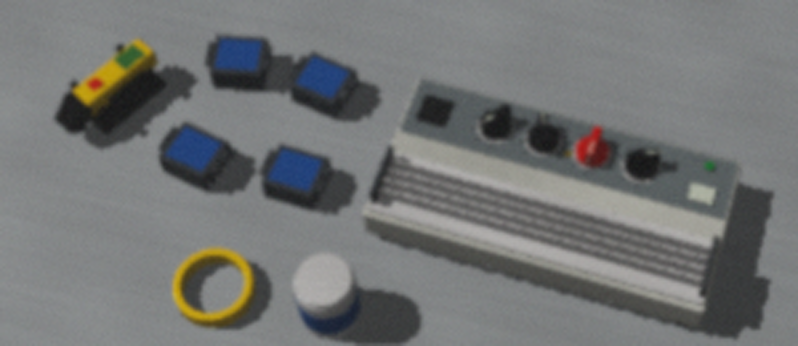

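Request:
carry_out([
  [20,-44,16,0.3,9],
  [20,-44,16,0.3,9],
  [20,-44,16,0.3,9],
  [20,-44,16,0.3,9],
  [20,-44,16,0.3,9],
  [20,-44,16,0.3,9],
  [20,-44,16,0.3,9],
  [20,-44,16,0.3,9],
  [20,-44,16,0.3,9],
  [20,-44,16,0.3,9],
  [20,-44,16,0.3,9],
  [20,-44,16,0.3,9],
  [20,-44,16,0.3,9],
  [20,-44,16,0.3,9],
  [20,-44,16,0.3,9],
  [20,-44,16,0.3,9],
])

```text
clock: 1.7
position: [0.4468, 0.1346, 0.4512]
ee_rot: [-0.165, -3.137, 0.003]
force: [-0.4, 0.1, -0.1]
width: 0.98
```

```bash
python3 - <<'E'
from h import *
print(arm.observe()["position"],arm.observe()["clock"])
K,D,T=cam("wrist"); im,W=snap("wrist","w1"); np.savez("/tmp/w1.npz",im=im,W=W,K=K,D=D,T=T)
E
```

```text
[0.44680871 0.13456609 0.45116541] 1.7
```

View pics/w1.png

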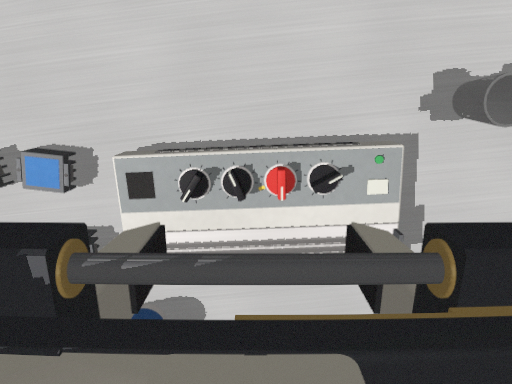

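```bash
python3 - <<'E'
from h import *
z=np.load("/tmp/w1.npz"); im=z["im"]; W=z["W"]; cal=(z["K"],z["D"],z["T"])
g=cv2.cvtColor(im,cv2.COLOR_RGB2GRAY)
m=np.zeros_like(g); m[165:205,122:162]=(g[165:205,122:162]<45)*255
ys,xs=np.nonzero(m); pc=(xs.mean(),ys.mean()); print("patch px",pc,len(xs))
print("patch",plane("wrist",pc,.066,cal).round(4))
hsv=cv2.cvtColor(im,cv2.COLOR_RGB2HSV)
r=((hsv[...,0]>170)|(hsv[...,0]<8))&(hsv[...,1]>150)&(hsv[...,2]>60); r[220:]=0
ys,xs=np.nonzero(r); (c,rad)=cv2.minEnclosingCircle(np.c_[xs,ys].astype(np.float32)); print("red",c,rad,plane("wrist",c,.074,cal).round(4))
# bed deck points via depth
d=W[...,2]; mk=(d>.058)&(d<.072)&(np.arange(384)[:,None]<205)
n,l,st,ce=cv2.connectedComponentsWithStats(mk.astype(np.uint8)); i=1+st[1:,4].argmax(); P=W[l==i]
print(st[i],"z med",np.median(P[:,2]))
rect=cv2.minAreaRect(P[:,:2].astype(np.float32)); print(rect, P.min(0),P.max(0))
print("corners", plane("wrist",[(116,156),(402,147)],.065,cal).round(4))
print("knobs",plane("wrist",[(194,183),(237,182),(281,181),(324,179)],.074,cal).round(4))
# scene thermo fit
z=np.load("/tmp/scene0.npz"); im=z["im"]; W=z["W"]; hsv=cv2.cvtColor(im,cv2.COLOR_RGB2HSV)
m=cv2.inRange(hsv,(20,150,80),(35,255,255)); m[:140]=0;m[175:]=0
P=W[m>0]; P=P[P[:,2]>.052]; print("thermo rect",cv2.minAreaRect(P[:,:2].astype(np.float32)))
E
```

```text
patch px (np.float64(145.0), np.float64(172.0)) 1
patch [[ 0.4594 -0.0266  0.066 ]]
red (280.5, 182.5) 15.890348434448242 [[0.4935 0.1656 0.074 ]]
[  112   144   292    61 13090] z med 0.06658301623381283
((0.48350653052330017, 0.134418785572052), (0.41941410303115845, 0.0888509750366211), 84.8648681640625) [ 0.43071908 -0.07502182  0.05806449] [0.54644081 0.34480198 0.07198437]
corners [[ 0.4321 -0.0645  0.065 ]
 [ 0.4619  0.3429  0.065 ]]
knobs [[0.4813 0.0432 0.074 ]
 [0.4863 0.1042 0.074 ]
 [0.4913 0.1665 0.074 ]
 [0.4948 0.2275 0.074 ]]
thermo rect ((0.5171784162521362, -0.45228955149650574), (0.040053632110357285, 0.10928334295749664), 59.34148406982422)
```

Request:
carry_out([
  [7.5,-58,-8,-0.43,9],
  [7.5,-58,-8,-0.43,9],
  [7.5,-58,-8,-0.43,9],
  [7.5,-58,-8,-0.43,9],
  [7.5,-58,-8,-0.43,9],
  [7.5,-58,-8,-0.43,9],
  [7.5,-58,-8,-0.43,9],
  [7.5,-58,-8,-0.43,9],
  [7.5,-58,-8,-0.43,9],
  [7.5,-58,-8,-0.43,9],
  [7.5,-58,-8,-0.43,9],
  [7.5,-58,-8,-0.43,9],
  [7.5,-58,-8,-0.43,9],
  [7.5,-58,-8,-0.43,9],
  [7.5,-58,-8,-0.43,9],
  [7.5,-58,-8,-0.43,9],
])

```text
clock: 3.35
position: [0.5227, -0.4442, 0.3718]
ee_rot: [0.828, 3.03, -0.001]
force: [-0.3, -0.3, 0.6]
width: 0.979
```

```bash
python3 - <<'E'
from h import *
s=arm.observe(); print(s["position"],s["dq"].round(3))
im,W=snap("wrist","w2"); np.savez("/tmp/w2.npz",im=im,W=W)
hsv=cv2.cvtColor(im,cv2.COLOR_RGB2HSV); m=cv2.inRange(hsv,(18,130,60),(36,255,255)); m[225:]=0
n,l,st,ce=cv2.connectedComponentsWithStats(m); i=1+st[1:,4].argmax(); print(st[i],ce[i])
P=W[l==i]; P=P[~np.isnan(P[:,0])]; print(np.percentile(P[:,2],[5,50,95]))
P=P[abs(P[:,2]-.06)<.006]; print(len(P),cv2.minAreaRect(P[:,:2].astype(np.float32)))
E
```

```text
[ 0.52266288 -0.44417747  0.37175388] [-0.002 -0.003  0.004 -0.001  0.001  0.     0.001]
[ 228  110   33   93 1856] [245.00053879 159.70150862]
[0.05707583 0.06044852 0.06191909]
1790 ((0.514563262462616, -0.4532189667224884), (0.034063708037137985, 0.11184180527925491), 62.4317626953125)
```

View pics/w2.png

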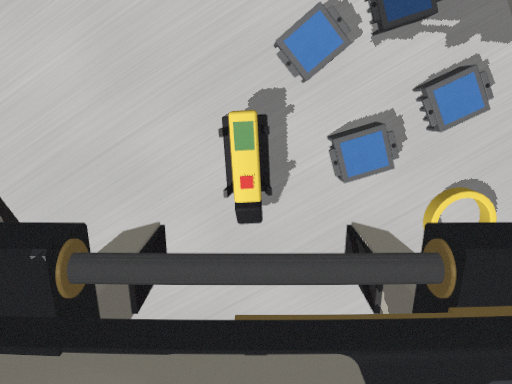

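Request:
carry_out([
  [-0.2,-1.2,-5,0.05,9],
  [-0.2,-1.2,-10,0.05,9],
  [-0.2,-1.2,-15,0.05,9],
  [-0.2,-1.2,-20,0.05,9],
  [-0.2,-1.2,-24,0.05,9],
  [-0.2,-1.2,-27,0.05,9],
  [-0.2,-1.2,-28,0.05,9],
  [-0.2,-1.2,-28,0.05,9],
  [-0.2,-1.2,-28,0.05,9],
  [-0.2,-1.2,-28,0.05,2],
  [-0.2,-1.2,-28,0.05,2],
  [-0.2,-1.2,-28,0.05,2],
  [-0.2,-1.2,-28,0.05,2],
  [-0.2,-1.2,-28,0.05,2],
  [-0.2,-1.2,-28,0.05,2],
  [-0.2,-1.2,-28,0.05,2],
  [-0.2,-1.2,-28,0.05,2],
], squeeze=30)

```text
clock: 5.1
position: [0.5206, -0.4562, 0.0918]
ee_rot: [0.752, 3.05, -0.001]
force: [-0.3, -1.0, 0.4]
width: 0.364
```

Request:
carry_out([
  [0,0,4,0,2],
  [0,0,8,0,2],
  [0,0,13,0,2],
  [0,0,18,0,2],
  [-4.4,56.8,20,-1.1,2],
  [-4.4,56.8,20,-1.1,2],
  [-4.4,56.8,20,-1.1,2],
  [-4.4,56.8,20,-1.1,2],
  [-4.4,56.8,20,-1.1,2],
  [-4.4,56.8,20,-1.1,2],
  [-4.4,56.8,20,-1.1,2],
  [-4.4,56.8,20,-1.1,2],
  [-4.4,56.8,20,-1.1,2],
  [-4.4,56.8,20,-1.1,2],
  [-4.4,56.8,20,-1.1,2],
  [-4.4,56.8,20,-1.1,2],
  [-4.4,56.8,20,-1.1,2],
  [-4.4,56.8,20,-1.1,2],
  [-4.4,56.8,20,-1.1,2],
])

```text
clock: 7.0
position: [0.4765, 0.1103, 0.2918]
ee_rot: [-2.237, -2.205, 0.002]
force: [0.3, 0.1, -0.5]
width: 0.366
```

```bash
python3 - <<'E'
from h import *
s=arm.observe(); print(s["position"],s["dq"].round(3),s["width"],s["force"])
im,W=snap("wrist","w3"); np.savez("/tmp/w3.npz",im=im,W=W)
im,W=snap("scene"); np.savez("/tmp/s3.npz",im=im,W=W)
side=cv2.resize(arm.get_image("side")[0][160:290,180:340],(640,520)) 
cv2.imwrite("pics/m3.png",np.hstack([cv2.resize(im[120:220,200:380],(720,400),interpolation=2)])[:,:,::-1])
E
```

```text
[0.47653227 0.11025749 0.29179596] [ 0.013 -0.002  0.003  0.001 -0.001  0.001 -0.003] 0.3664506855039751 [ 0.34046832  0.09302235 -0.49298309]
```

View pics/w3.png

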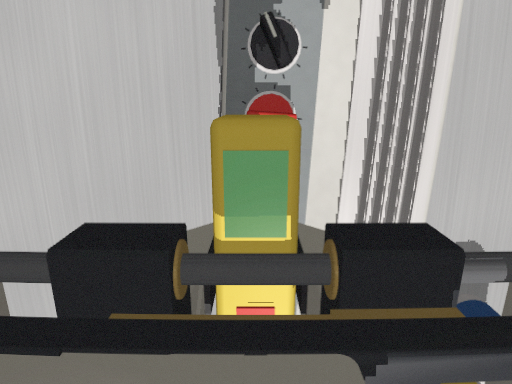

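```bash
python3 - <<'E'
from h import *
z=np.load("/tmp/w3.npz"); im=z["im"]; W=z["W"]
P=W[150:238,228:285].reshape(-1,3); P=P[~np.isnan(P[:,0])]
A=np.c_[P[:,:2]-P[:,:2].mean(0),np.ones(len(P))]; print(np.linalg.lstsq(A,P[:,2],rcond=None)[0],P.mean(0),P.min(0),P.max(0))
m=(W[...,2]>.22)&(np.arange(384)[:,None]<222)
Q=W[m]; print(cv2.minAreaRect(Q[:,:2].astype(np.float32)),Q.min(0),Q.max(0))
# comb fins: rows near 60..150, points in comb z
ps=-0.075; o=np.array([.5482,.131])
B=(W[...,:2]-o)@np.array([[np.cos(ps),-np.sin(ps)],[np.sin(ps),np.cos(ps)]])
for lo,hi in((.05,.1),(.1,.15),(.15,.19)):
    k=(B[...,1]>lo)&(B[...,1]<hi)&(B[...,0]>0)&(B[...,0]<.12)
    xb=B[...,0][k]; zb=W[...,2][k]
    print(lo,[(int(1000*a),round(float(np.percentile(zb[(xb>=a)&(xb<a+.004)],90))*1000) if ((xb>=a)&(xb<a+.004)).sum()>3 else None) for a in np.arange(0,.12,.004)])
E
```

```text
[-0.00119987 -0.00135043  0.26150066] [0.47788024 0.14484951 0.26150066] [0.46672205 0.12693105 0.25935821] [0.48856797 0.16154827 0.26385549]
((0.4777669608592987, 0.15287330746650696), (0.04094783216714859, 0.034288350492715836), 89.14421081542969) [0.46054425 0.13235905 0.24143626] [0.49512764 0.17350933 0.26385549]
0.05 [(0, 67), (4, 67), (8, 67), (12, 71), (16, 71), (20, 71), (24, 71), (28, 85), (32, 90), (36, None), (40, 71), (44, 90), (48, 90), (52, None), (56, 86), (60, 90), (64, None), (68, 71), (72, 89), (76, 90), (80, None), (84, 71), (88, 71), (92, 71), (96, 71), (100, 66), (104, 64), (108, None), (112, None), (116, None)]
0.1 [(0, 67), (4, 67), (8, 68), (12, 71), (16, 71), (20, 71), (24, 71), (28, 86), (32, 91), (36, None), (40, 71), (44, 90), (48, 90), (52, None), (56, 86), (60, 90), (64, None), (68, 71), (72, 89), (76, 90), (80, None), (84, 71), (88, 71), (92, 71), (96, 70), (100, 66), (104, None), (108, None), (112, None), (116, None)]
0.15 [(0, None), (4, None), (8, None), (12, None), (16, None), (20, None), (24, None), (28, None), (32, None), (36, None), (40, None), (44, None), (48, None), (52, None), (56, None), (60, None), (64, None), (68, None), (72, None), (76, None), (80, None), (84, None), (88, None), (92, None), (96, None), (100, None), (104, None), (108, None), (112, None), (116, None)]
```

Request:
carry_out([
  [0,0.2,-4,0,2],
  [0,0.2,-7,0,2],
  [0,0.2,-8.9,0,2],
  [0,0.2,-8.9,0,2],
  [0,0.2,-8.9,0,2],
  [0,0.2,-8.9,0,2],
  [0,0.2,-8.9,0,2],
  [0,0.2,-8.9,0,2],
  [0,0.2,-8.9,0,2],
  [0,0.2,-8.9,0,2],
  [0,0.2,-8.9,0,2],
  [0,0.2,-8.9,0,2],
  [0,0.2,-8.9,0,2],
  [0,0.2,-8.9,0,2],
  [0,0.2,-8.9,0,2],
  [0,0.2,-8.9,0,2],
  [0,0.2,-8.9,0,2],
  [0,0.2,-8.9,0,2],
  [0,0.2,-8.9,0,2],
  [0,0.2,-8.9,0,2],
])

```text
clock: 9.15
position: [0.4767, 0.1123, 0.2029]
ee_rot: [-2.238, -2.204, 0.001]
force: [0.1, -0.2, -2.1]
width: 0.372
```

```bash
python3 - <<'E'
from h import *
s=arm.observe(); print(s["position"],s["ee_rot"],s["dq"].round(3),s["width"],s["force"])
im,W=snap("scene"); np.savez("/tmp/s3.npz",im=im,W=W)
cv2.imwrite("pics/m3.png",cv2.resize(im[120:220,200:380],(720,400),interpolation=2)[:,:,::-1])
# thermo pts in wrist
z,W=snap("wrist"); m=(W[...,2]>.14)&(np.arange(384)[:,None]<222)
Q=W[m]; print(cv2.minAreaRect(Q[:,:2].astype(np.float32)),Q.max(0))
E
```

```text
[0.47669469 0.11227331 0.20285365] [-2.23806428e+00 -2.20421187e+00  1.26001163e-03] [-0.002 -0.    -0.001 -0.001  0.     0.001 -0.002] 0.3718347795969037 [ 0.13637991 -0.18435611 -2.14429258]
((0.47791787981987, 0.1550620049238205), (0.04068407043814659, 0.03418751433491707), 89.19612884521484) [0.49521535 0.17556069 0.17529073]
```

View pics/m3.png

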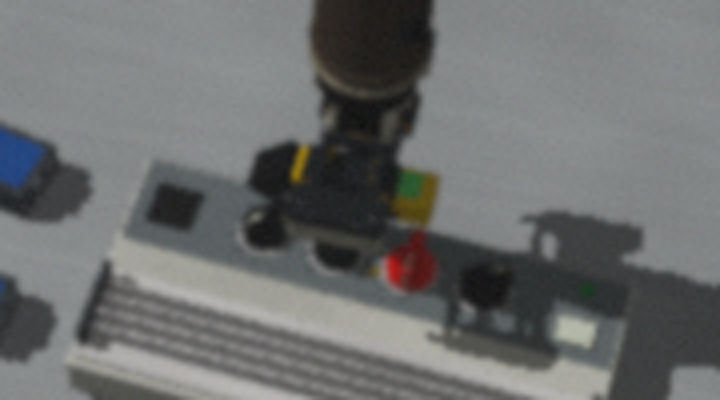

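```bash
python3 - <<'E'
from h import *
print(plane("scene",[(243.7,171.5)],.066).round(4))
z=np.load("/tmp/w1.npz"); print(plane("wrist",[(141,185.3)],.066,(z["K"],z["D"],z["T"])).round(4))
E
```

```text
[[ 0.4773 -0.0356  0.066 ]]
[[ 0.4783 -0.0362  0.066 ]]
```

Request:
carry_out([
  [0,0,5,0,2],
  [0,0,9,0,2],
  [4.4,-56.85,9,1.103,2],
  [4.4,-56.85,9,1.103,2],
  [4.4,-56.85,9,1.103,2],
  [4.4,-56.85,9,1.103,2],
  [4.4,-56.85,9,1.103,2],
  [4.4,-56.85,9,1.103,2],
  [4.4,-56.85,9,1.103,2],
  [4.4,-56.85,9,1.103,2],
  [4.4,-56.85,9,1.103,2],
  [4.4,-56.85,9,1.103,2],
  [4.4,-56.85,9,1.103,2],
  [4.4,-56.85,9,1.103,2],
  [4.4,-56.85,9,1.103,2],
  [4.4,-56.85,9,1.103,2],
  [4.4,-56.85,9,1.103,2],
  [4.4,-56.85,4,1.103,2],
  [4.4,-56.85,1,1.103,2],
  [4.4,-56.85,1,1.103,2],
])

```text
clock: 11.25
position: [0.5205, -0.4516, 0.2085]
ee_rot: [-0.745, -3.045, -0.007]
force: [-0.4, 1.1, -2.3]
width: 0.368
```

Request:
carry_out([
  [0,-0.46,0,0,2],
  [0,-0.46,-3,0,2],
  [0,-0.46,-6,0,2],
  [0,-0.46,-8,0,2],
  [0,-0.46,-8,0,2],
  [0,-0.46,-8,0,2],
  [0,-0.46,-8,0,2],
])

```text
clock: 11.95
position: [0.5215, -0.4571, 0.1311]
ee_rot: [-0.745, -3.048, -0.004]
force: [0.5, 0.3, -1.3]
width: 0.366
```

Request:
carry_out([
  [-0.1,0.1,-1.5,0,2],
  [-0.1,0.1,-2.7,0,2],
  [-0.1,0.1,-3.5,0,2],
  [-0.1,0.1,-3.9,0,2],
  [-0.1,0.1,-3.9,0,2],
  [-0.1,0.1,-3.9,0,9],
  [-0.1,0.1,-3.9,0,9],
  [-0.1,0.1,-3.9,0,9],
  [-0.1,0.1,-3.9,0,9],
  [-0.1,0.1,-3.9,0,9],
  [-0.1,0.1,0,0,9],
  [-0.1,0.1,5,0,9],
  [-0.1,0.1,10,0,9],
  [-0.1,0.1,15,0,9],
  [-0.1,0.1,20,0,9],
  [-0.1,0.1,24,0,9],
  [-0.1,0.1,24,0,9],
  [-0.1,0.1,24,0,9],
])

```text
clock: 13.75
position: [0.5205, -0.4564, 0.3721]
ee_rot: [-0.746, -3.051, -0.003]
force: [-0.4, 0.9, 0.1]
width: 0.98
```

```bash
python3 - <<'E'
from h import *
s=arm.observe(); print(s["position"],s["width"],s["clock"],s["ee_rot"])
im,W=snap("wrist","w4"); np.savez("/tmp/w4.npz",im=im,W=W)
hsv=cv2.cvtColor(im,cv2.COLOR_RGB2HSV); m=cv2.inRange(hsv,(18,130,60),(36,255,255)); m[225:]=0; m[:,380:]=0
n,l,st,ce=cv2.connectedComponentsWithStats(m); i=1+st[1:,4].argmax(); P=W[l==i]; P=P[~np.isnan(P[:,0])]; print(np.percentile(P[:,2],[5,50,95]))
P=P[abs(P[:,2]-.06)<.006]; print(len(P),cv2.minAreaRect(P[:,:2].astype(np.float32)))
m=cv2.inRange(hsv,(105,120,40),(125,255,255)); m[225:]=0
n,l,st,ce=cv2.connectedComponentsWithStats(m)
for i in range(1,n):
    if st[i,4]>300:
        P=W[l==i]; P=P[abs(P[:,2]-.04)<.008]; print(st[i],np.median(P[:,2]),cv2.minAreaRect(P[:,:2].astype(np.float32)))
E
```

```text
[ 0.52054914 -0.45635407  0.37211055] 0.9797322341145013 13.75 [-0.74595607 -3.0505245  -0.00321809]
[0.05722849 0.06048886 0.06198389]
1802 ((0.5149622559547424, -0.45197147130966187), (0.03355530649423599, 0.1115594133734703), 62.72410202026367)
[399   0  49  27 995] 0.03941187512999861 ((0.45465120673179626, -0.19958794116973877), (0.0554722398519516, 0.030095238238573074), 76.51286315917969)
[ 300   12   58   61 1852] 0.039364426996653934 ((0.43901848793029785, -0.3153432011604309), (0.04553372412919998, 0.05444193631410599), 9.854246139526367)
[ 444   82   49   51 1548] 0.03950543418387026 ((0.5866780281066895, -0.18969030678272247), (0.05554021894931793, 0.046316489577293396), 84.58685302734375)
[ 349  135   47   44 1484] 0.039423920296561776 ((0.5891129970550537, -0.3227998614311218), (0.05408494174480438, 0.046127110719680786), 76.43803405761719)
```

View pics/w4.png

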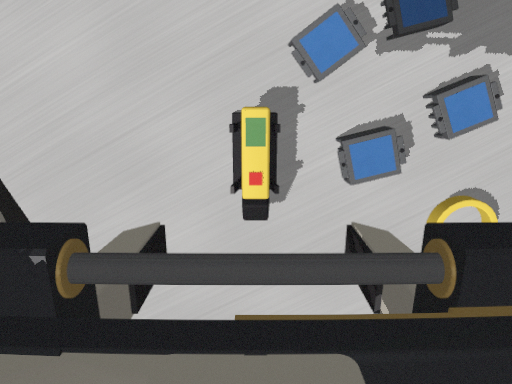

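Request:
carry_out([
  [6.9,13.4,-10,-1.328,9],
  [6.9,13.4,-10,-1.328,9],
  [6.9,13.4,-10,-1.328,9],
  [6.9,13.4,-10,-1.328,9],
  [6.9,13.4,-10,-1.328,9],
  [6.9,13.4,-10,-1.328,9],
  [6.9,13.4,-10,-1.328,9],
  [6.9,13.4,-10,-1.328,9],
  [6.9,13.4,-10,-1.328,9],
  [6.9,13.4,-10,-1.328,9],
  [6.9,13.4,-10,-1.328,9],
  [6.9,13.4,-15,-1.328,9],
  [6.9,13.4,-20,-1.328,9],
  [6.9,13.4,-24,-1.328,9],
  [6.9,13.4,-27,-1.328,9],
  [6.9,13.4,-29,-1.328,9],
  [6.9,13.4,-29.5,-1.328,9],
  [6.9,13.4,-29.5,-1.328,9],
])

```text
clock: 15.6
position: [0.5894, -0.3221, 0.0757]
ee_rot: [-2.467, -1.944, -0.007]
force: [0.4, -0.1, -0.3]
width: 0.982
```

```bash
python3 - <<'E'
from h import *
z=np.load("/tmp/w3.npz"); W=z["W"]
ps=-0.075; o=np.array([.5482,.131])
B=(W[...,:2]-o)@np.array([[np.cos(ps),-np.sin(ps)],[np.sin(ps),np.cos(ps)]])
t=(W[...,2]>.0885)&(W[...,2]<.094)&(B[...,0]>.025)&(B[...,0]<.085)&(abs(B[...,1])<.19)
for c in(.034,.048,.062,.076):
    k=t&(abs(B[...,0]-c)<.007); print(c,k.sum(),np.median(B[...,0][k]).round(4),np.polyfit(B[...,1][k],B[...,0][k],1).round(4),B[...,1][k].min(),B[...,1][k].max())
z=np.load("/tmp/scene0.npz"); W=z["W"]   # end plates
B=(W[...,:2]-o)@np.array([[np.cos(ps),-np.sin(ps)],[np.sin(ps),np.cos(ps)]])
k=(W[...,2]>.088)&(B[...,0]>.02)&(B[...,0]<.09)&(abs(B[...,1])<.23)&(abs(B[...,1])>.18)
for s in(-1,1): print(np.median(B[...,1][k&(B[...,1]*s>0)]),(k&(B[...,1]*s>0)).sum())
E
```

```text
0.034 603 0.0339 [-0.0097  0.0343] -0.05767559611399828 0.12930886730487645
0.048 622 0.0479 [-0.0116  0.0484] -0.05709841874869119 0.13051467759441943
0.062 623 0.0618 [-0.0085  0.0622] -0.05553758262198919 0.13184871231900921
0.076 645 0.0758 [-0.0101  0.0763] -0.055439507925368225 0.13326140567159728
-0.20029797950767014 52
0.20090922856925375 52
```

Request:
carry_out([
  [0,0,0,0,4],
  [0,0,0,0,4],
  [0,0,0,0,4],
  [0,0,0,0,4],
  [0,0,3,0,4],
  [0,0,8,0,4],
  [0,0,14,0,4],
  [2.34,59.3,18,0.171,4],
  [2.34,59.3,18,0.171,4],
  [2.34,59.3,18,0.171,4],
  [2.34,59.3,18,0.171,4],
  [2.34,59.3,18,0.171,4],
  [2.34,59.3,18,0.171,4],
  [2.34,59.3,18,0.171,4],
  [2.34,59.3,18,0.171,4],
  [2.34,59.3,18,0.171,4],
  [2.34,59.3,18,0.171,4],
  [2.34,59.3,18,0.171,4],
  [2.34,59.3,18,0.171,4],
  [2.34,59.3,18,0.171,4],
], squeeze=35)

```text
clock: 17.6
position: [0.6112, 0.2808, 0.2544]
ee_rot: [-2.276, -2.159, -0.008]
force: [0.2, 0.7, -4.1]
width: 0.652
```

Request:
carry_out([
  [0.16,-1.0,-2,0,4],
  [0.16,-1.0,-4,0,4],
  [0.16,-1.0,-5,0,4],
  [0.16,-1.0,-5,0,4],
  [0.16,-1.0,-5,0,4],
])

```text
clock: 18.1
position: [0.613, 0.2705, 0.2049]
ee_rot: [-2.276, -2.158, -0.009]
force: [-0.0, -0.4, -3.7]
width: 0.649
```

```bash
python3 - <<'E'
from h import *
s=arm.observe(); print(s["position"],s["ee_rot"],s["dq"].round(3))
im,W=snap("wrist","w5"); np.savez("/tmp/w5.npz",im=im,W=W)
E
```

```text
[0.61304791 0.27048783 0.2049302 ] [-2.27640798 -2.15847406 -0.00879763] [ 0.    -0.011  0.012 -0.014 -0.    -0.    -0.001]
```

View pics/w5.png

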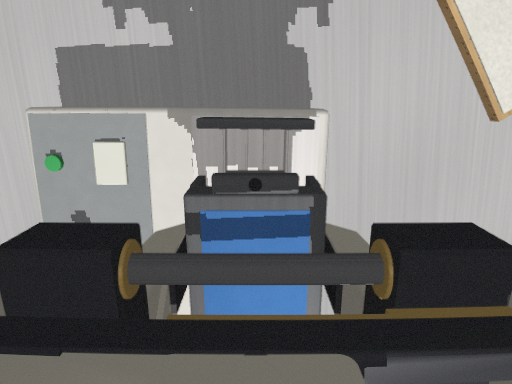

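```bash
cat >> h.py <<'E'
PS=-0.065; CM=np.array([.6034,.1272])
def tobed(W):
    return (W[...,:2]-CM)@np.array([[np.cos(PS),-np.sin(PS)],[np.sin(PS),np.cos(PS)]])
E
python3 - <<'E'
from h import *
z=np.load("/tmp/w5.npz"); W=z["W"]; B=tobed(W); Z=W[...,2]
s=arm.observe(); print("tcp",tobed(s["position"]))
for c in(-.021,-.007,.007,.021):
    k=(Z>.0865)&(Z<.094)&(abs(B[...,0]-c)<.006)&(abs(B[...,1])<.197); print(c,k.sum(),np.median(B[...,0][k]).round(4),B[...,1][k].min().round(3),B[...,1][k].max().round(3),np.median(Z[k]))
k=(Z>.155)&(abs(B[...,0])<.04)&(np.arange(384)[:,None]<222)&(B[...,1]<.178)
Q=B[k]; print("hous",Q.min(0),Q.max(0),np.percentile(Q[:,0],[1,99]),np.median(Z[k]))
E
```

```text
tcp [0.00057166 0.14367061]
-0.021 231 -0.0205 0.17 0.196 0.08872008616776011
-0.007 224 -0.0064 0.172 0.196 0.0886765539261591
0.007 212 0.0072 0.172 0.196 0.08924641199496333
0.021 239 0.0211 0.17 0.196 0.08912850178570575
hous [-0.02940494  0.16293162] [0.03061778 0.17799563] [-0.02854217  0.0296195 ] 0.1634225928437828
```

Request:
carry_out([
  [0,0,-2,-0.012,4],
  [0,0,-3.2,-0.012,4],
  [0,0,-4.2,-0.012,4],
  [0,0,-5,-0.012,4],
  [0,0,-5.6,-0.012,4],
  [0,0,-6,-0.012,4],
  [0,0,-6,-0.012,4],
])

```text
clock: 18.85
position: [0.6134, 0.2705, 0.1486]
ee_rot: [-2.288, -2.144, -0.013]
force: [-11.8, -2.1, 26.4]
width: 0.654
```

Request:
carry_out([
  [-0.1,0,0,0,4],
  [-0.1,0,0,0,4],
  [-0.1,0,-0.4,0,4],
  [-0.1,0,-0.4,0,4],
])

```text
clock: 19.25
position: [0.6129, 0.2705, 0.1477]
ee_rot: [-2.287, -2.144, -0.016]
force: [-11.1, -0.2, 29.8]
width: 0.652
```

Request:
carry_out([
  [0,0,0,0,9],
  [0,0,0,0,9],
  [0,0,0,0,9],
  [0,0,0,0,9],
  [0,0,5,0,9],
  [0,0,10,0,9],
  [0,0,15,0,9],
  [0,0,18,0,9],
  [0,0,18,0,9],
  [0,0,18,0,9],
])

```text
clock: 20.25
position: [0.613, 0.2706, 0.3277]
ee_rot: [-2.286, -2.144, -0.017]
force: [-0.3, -0.6, -1.0]
width: 0.981
```

```bash
cat >> h.py <<'E'
def housings(n="wrist",zr=(.025,.2),rmax=225,name=None):
    im,W=snap(n,name); hsv=cv2.cvtColor(im,cv2.COLOR_RGB2HSV); m=cv2.inRange(hsv,(105,120,40),(125,255,255))
    if n=="wrist": m[rmax:]=0
    k,l,st,ce=cv2.connectedComponentsWithStats(m)
    for i in range(1,k):
        if st[i,4]<100: continue
        P=W[l==i]; P=P[~np.isnan(P[:,0])]; z=np.median(P[:,2])
        if not zr[0]<z<zr[1]: continue
        P=P[abs(P[:,2]-z)<.008]
        A=np.c_[P[:,:2]-P[:,:2].mean(0),np.ones(len(P))]; sl=np.linalg.lstsq(A,P[:,2],rcond=None)[0]
        (c,(w,h),a)=cv2.minAreaRect(P[:,:2].astype(np.float32)); a=a if w>h else a+90
        print(st[i],"c",np.round(c,4),"size",round(w,4),round(h,4),"fins deg",round(a,1),"z",z.round(4),"slope",sl[:2].round(3),"bed",tobed(np.array(c)).round(4))
    return im,W
E
python3 - <<'E'
from h import *
s=arm.observe(); print(s["position"],s["clock"])
im,W=housings(name="w6"); np.savez("/tmp/w6.npz",im=im,W=W)
E
```

```text
[0.61299541 0.27056549 0.32772351] 20.25
[ 230  154   50   56 2690] c [0.6135 0.2686] size 0.0539 0.0458 fins deg 86.7 z 0.1083 slope [-0.001  0.002] bed [0.0009 0.1417]
```

View pics/w6.png

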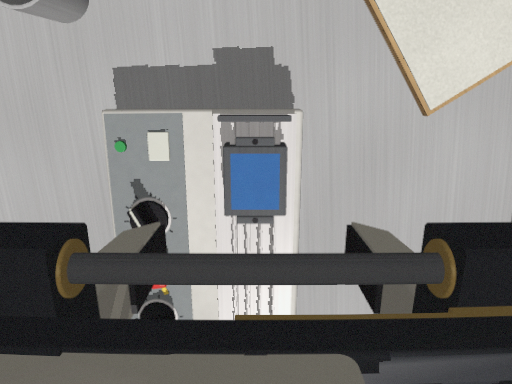

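```bash
python3 - <<'E'
from h import *
housings("scene"); print(arm.observe()["ee_rot"])
E
```

```text
[ 87  27  19  42 649] c [ 0.0763 -0.7254] size 0.1618 0.0508 fins deg 21.9 z 0.0993 slope [-0.002 -0.038] bed [-0.4706 -0.885 ]
[114  26  18  41 576] c [ 0.0429 -0.6281] size 0.1537 0.0493 fins deg 19.0 z 0.0998 slope [-0.002 -0.026] bed [-0.5102 -0.7902]
[161 145  17  12 175] c [ 0.437  -0.3159] size 0.0541 0.0553 fins deg 97.6 z 0.0369 slope [0.038 0.043] bed [-0.1373 -0.453 ]
[192 152  19  15 181] c [ 0.4442 -0.1988] size 0.0569 0.0495 fins deg 75.2 z 0.037 slope [0.033 0.032] bed [-0.1377 -0.3357]
[181 186  20  16 204] c [ 0.5843 -0.1904] size 0.0572 0.0485 fins deg 85.5 z 0.0373 slope [0.019 0.017] bed [ 0.0016 -0.3182]
[319 213  20  17 254] c [0.6117 0.2689] size 0.0559 0.0495 fins deg 85.5 z 0.1064 slope [ 0.031 -0.   ] bed [-0.0009  0.1419]
[-2.28581252 -2.14322865 -0.01326648]
```

Request:
carry_out([
  [-2.63,-46,-2,-0.03,9],
  [-2.63,-46,-4,-0.03,9],
  [-2.63,-46,-6,-0.03,9],
  [-2.63,-46,-8,-0.03,9],
  [-2.63,-46,-8,-0.03,9],
  [-2.63,-46,-8,-0.03,9],
  [-2.63,-46,-8,-0.03,9],
  [-2.63,-46,-8,-0.03,9],
  [-2.63,-46,-8,-0.03,9],
  [-2.63,-46,-8,-0.03,9],
  [-2.63,-46,-8,-0.03,9],
  [-2.63,-46,-8,-0.03,9],
  [-2.63,-46,-12,-0.03,9],
  [-2.63,-46,-16,-0.03,9],
  [-2.63,-46,-20,-0.03,9],
  [-2.63,-46,-23,-0.03,9],
  [-2.63,-46,-24.5,-0.03,9],
  [-2.63,-46,-25,-0.03,9],
  [-2.63,-46,-25,-0.03,9],
])

```text
clock: 22.25
position: [0.5864, -0.1887, 0.0763]
ee_rot: [-2.317, -2.11, -0.013]
force: [-0.1, 0.9, 0.4]
width: 0.979
```

Request:
carry_out([
  [0,0,0,0,4],
  [0,0,0,0,4],
  [0,0,0,0,4],
  [0,0,0,0,4],
  [0,0,3,0,4],
  [0,0,8,0,4],
  [0,0,14,0,4],
  [1.96,36.2,16,0.028,4],
  [1.96,36.2,16,0.028,4],
  [1.96,36.2,16,0.028,4],
  [1.96,36.2,16,0.028,4],
  [1.96,36.2,16,0.028,4],
  [1.96,36.2,16,0.028,4],
  [1.96,36.2,16,0.028,4],
  [1.96,36.2,16,0.028,4],
  [1.96,36.2,16,0.028,4],
  [1.96,36.2,14,0.028,4],
  [1.96,36.2,12,0.028,4],
  [1.96,36.2,12,0.028,4],
  [1.96,36.2,12,0.028,4],
])

```text
clock: 24.25
position: [0.6059, 0.172, 0.1966]
ee_rot: [-2.289, -2.14, -0.012]
force: [0.2, -0.6, -2.6]
width: 0.655
```

```bash
cat >> h.py <<'E'
def check(name=None):
    s=arm.observe(); im,W=snap("wrist",name); B=tobed(W); Z=W[...,2]; up=np.arange(384)[:,None]<222
    r=cv2.Rodrigues(np.array(s["ee_rot"],float))[0]; print("tcp",s["position"].round(4),tobed(s["position"]).round(4),"tooly yaw",np.degrees(np.arctan2(r[1,1],r[0,1])).round(2),"want",round(np.degrees(PS),2),"f",s["force"].round(1),"w",s["width"].round(3))
    zt=s["position"][2]-.075+.038
    k=(abs(Z-zt)<.012)&(abs(B[...,0])<.045)&up; Q=B[k]; print("hous x",np.percentile(Q[:,0],[1,99]).round(4),"y",np.percentile(Q[:,1],[1,99]).round(4),"z",np.median(Z[k]).round(4),"exp",zt.round(4))
    return im,W
E
python3 -c "
from h import *
check()"
```

```text
Traceback (most recent call last):
  File "h.py", line 39, in check
    r=cv2.Rodrigues(np.array(s["ee_rot"],float))[0]; print("tcp",s["position"].round(4),tobed(s["position"]).round(4),"tooly yaw",np.degrees(np.arctan2(r[1,1],r[0,1])).round(2),"want",round(np.degrees(PS),2),"f",s["force"].round(1),"w",s["width"].round(3))
                                                                                                                                                                                                                                            ^^^^^^^^^^^^^^^^
AttributeError: 'float' object has no attribute 'round'
```

Request:
carry_out([
  [0,0,-1.5,0,4],
  [0,0,-2.7,0,4],
  [0,0,-3.6,0,4],
  [0,0,-4.3,0,4],
  [0,0,-4.7,0,4],
  [0,0,-4.9,0,4],
  [0,0,-4.9,0,4],
])

```text
clock: 25.0
position: [0.6062, 0.1722, 0.1492]
ee_rot: [-2.288, -2.14, -0.014]
force: [-5.9, 0.3, 9.7]
width: 0.649
```

Same contact height as the first one (seated); release and check.

Request:
carry_out([
  [0,0,-0.1,0,4],
  [0,0,-0.1,0,9],
  [0,0,-0.1,0,9],
  [0,0,-0.1,0,9],
  [0,0,-0.1,0,9],
  [0,0,5,0,9],
  [0,0,10,0,9],
  [0,0,15,0,9],
  [0,0,18,0,9],
  [0,0,18,0,9],
  [0,0,18,0,9],
])

```text
clock: 26.1
position: [0.6063, 0.1722, 0.3295]
ee_rot: [-2.288, -2.14, -0.016]
force: [0.3, -0.3, -0.7]
width: 0.977
```

```bash
sed -i 's/s\["width"\].round(3)/round(float(s["width"]),3)/' h.py; python3 - <<'E'
from h import *
s=arm.observe(); print(s["position"],s["ee_rot"],s["clock"]); housings(); print(); housings("scene",(.025,.09))
E
```

```text
[0.60627773 0.17223848 0.32952971] [-2.28781958 -2.14038954 -0.0161693 ] 26.1
[ 229   41   53   63 3270] c [0.6135 0.2692] size 0.053 0.046 fins deg 86.3 z 0.1083 slope [-0.001  0.003] bed [0.0008 0.1423]
[ 231  154   49   56 2657] c [0.6067 0.1699] size 0.0541 0.0457 fins deg 86.2 z 0.1083 slope [-0.     0.002] bed [0.0006 0.0428]

[161 145  17  12 175] c [ 0.4369 -0.3167] size 0.0506 0.0547 fins deg 96.5 z 0.0367 slope [0.026 0.031] bed [-0.1373 -0.4538]
[192 152  19  15 179] c [ 0.4454 -0.1983] size 0.0566 0.0491 fins deg 73.3 z 0.0372 slope [0.02  0.048] bed [-0.1365 -0.3351]
```

Request:
carry_out([
  [-15.9,-37.1,0,-0.2,9],
  [-15.9,-37.1,0,-0.2,9],
  [-15.9,-37.1,0,-0.2,9],
  [-15.9,-37.1,0,-0.2,9],
  [-15.9,-37.1,0,-0.2,9],
  [-15.9,-37.1,0,-0.2,9],
  [-15.9,-37.1,0,-0.2,9],
  [-15.9,-37.1,0,-0.2,9],
  [-15.9,-37.1,0,-0.2,9],
  [-15.9,-37.1,0,-0.2,9],
  [-15.9,-37.1,0,-0.2,9],
  [-15.9,-37.1,0,-0.2,9],
])

```text
clock: 27.4
position: [0.4473, -0.1968, 0.3273]
ee_rot: [-2.487, -1.904, -0.012]
force: [0.6, -0.1, 0.3]
width: 0.979
```

```bash
python3 - <<'E'
from h import *
check(); housings()
E
```

```text
tcp [ 0.4473 -0.1968  0.3273] [-0.1347 -0.3335] tooly yaw -15.11 want -3.72 f [ 0.6 -0.1  0.3] w 0.979Traceback (most recent call last):
  File "<stdin>", line 2, in <module>
  File "h.py", line 41, in check
    k=(abs(Z-zt)<.012)&(abs(B[...,0])<.045)&up; Q=B[k]; print("hous x",np.percentile(Q[:,0],[1,99]).round(4),"y",np.percentile(Q[:,1],[1,99]).round(4),"z",np.median(Z[k]).round(4),"exp",zt.round(4))
                                                                       ~~~~~~~~~~~~~^^^^^^^^^^^^^^^
    return _quantile_unchecked(
        a, q, axis, out, overwrite_input, method, keepdims, weights)
    return _ureduce(a,
                    func=_quantile_ureduce_func,
    ...<5 lines>...
                    overwrite_input=overwrite_input,
                    method=method)
    r = func(a, **kwargs)
    result = _quantile(arr,
                       quantiles=q,
    ...<2 lines>...
                       out=out,
                       weights=wgt)
    slices_having_nans = np.isnan(arr[-1, ...])
                                  ~~~^^^^^^^^^
IndexError: index -1 is out of bounds for axis 0 with size 0
```

```bash
python3 - <<'E'
from h import *
housings()
E
```

```text
[ 459    0   53   46 1331] c [ 0.7186 -0.1112] size 0.0158 0.0577 fins deg 117.3 z 0.044 slope [-0.038 -0.049] bed [ 0.1304 -0.2304]
[ 234  145   42   48 1847] c [ 0.4464 -0.1982] size 0.0539 0.0456 fins deg 77.4 z 0.0392 slope [-0.001  0.   ] bed [-0.1355 -0.3349]
```

Request:
carry_out([
  [-0.1,-0.2,-5,0.044,9],
  [-0.1,-0.2,-10,0.044,9],
  [-0.1,-0.2,-15,0.044,9],
  [-0.1,-0.2,-20,0.044,9],
  [-0.1,-0.2,-23,0.044,9],
  [-0.1,-0.2,-24.5,0.044,9],
  [-0.1,-0.2,-25,0.044,9],
  [-0.1,-0.2,-25,0.044,9],
  [-0.1,-0.2,-25,0.044,4],
  [-0.1,-0.2,-25,0.044,4],
  [-0.1,-0.2,-25,0.044,4],
  [-0.1,-0.2,-25,0.044,4],
  [-0.1,-0.2,-25,0.044,4],
])

```text
clock: 28.8
position: [0.4464, -0.1991, 0.0779]
ee_rot: [-2.444, -1.959, -0.013]
force: [-0.4, 1.4, 6.9]
width: 0.656
```

Request:
carry_out([
  [0,0,3,0,4],
  [0,0,8,0,4],
  [0,0,14,0,4],
  [15.3,27.3,16,0.155,4],
  [15.3,27.3,16,0.155,4],
  [15.3,27.3,16,0.155,4],
  [15.3,27.3,16,0.155,4],
  [15.3,27.3,16,0.155,4],
  [15.3,27.3,16,0.155,4],
  [15.3,27.3,16,0.155,4],
  [15.3,27.3,16,0.155,4],
  [15.3,27.3,14,0.155,4],
  [15.3,27.3,12,0.155,4],
  [15.3,27.3,12,0.155,4],
  [15.3,27.3,12,0.155,4],
])

```text
clock: 30.3
position: [0.5989, 0.0726, 0.1981]
ee_rot: [-2.287, -2.139, -0.01]
force: [1.2, -1.1, -2.1]
width: 0.65
```

```bash
python3 - <<'E'
from h import *
check()
E
```

```text
tcp [0.5989 0.0726 0.1981] [-0.0009 -0.0548] tooly yaw -3.82 want -3.72 f [ 1.2 -1.1 -2.1] w 0.65
hous x [-0.0294  0.0285] y [-0.0336 -0.0123] z 0.1588 exp 0.1611
```

Request:
carry_out([
  [0.05,0,-1.5,0,4],
  [0.05,0,-2.7,0,4],
  [0.05,0,-3.6,0,4],
  [0.05,0,-4.3,0,4],
  [0.05,0,-4.7,0,4],
  [0.05,0,-4.9,0,4],
  [0.05,0,-4.9,0,4],
  [0.05,0,-4.9,0,9],
  [0.05,0,-4.9,0,9],
  [0.05,0,-4.9,0,9],
  [0.05,0,-4.9,0,9],
  [0,0,0,0,9],
  [0,0,5,0,9],
  [0,0,10,0,9],
  [0,0,13,0,9],
  [0,0,13,0,9],
  [0,0,13,0,9],
])

```text
clock: 32.05
position: [0.5996, 0.0729, 0.3291]
ee_rot: [-2.287, -2.141, -0.014]
force: [-0.7, 0.4, 0.5]
width: 0.982
```

```bash
python3 - <<'E'
from h import *
s=arm.observe(); print(s["position"],s["ee_rot"],s["clock"]); housings(); print(); housings("scene",(.025,.09))
E
```

```text
[0.59955367 0.07291997 0.32913047] [-2.28673274 -2.14067689 -0.0140516 ] 32.05
[ 229   40   54   63 3275] c [0.6066 0.1706] size 0.0529 0.0463 fins deg 86.2 z 0.1082 slope [0.003 0.001] bed [0.0004 0.0435]
[ 232  151   49   56 2700] c [0.6008 0.0734] size 0.0538 0.0458 fins deg 86.4 z 0.1083 slope [0.001 0.002] bed [ 0.0009 -0.0538]

[161 145  17  12 174] c [ 0.437  -0.3163] size 0.0548 0.0545 fins deg 10.7 z 0.0366 slope [0.063 0.035] bed [-0.1373 -0.4534]
```

Request:
carry_out([
  [-16.1,-38.9,0,0.238,9],
  [-16.1,-38.9,0,0.238,9],
  [-16.1,-38.9,0,0.238,9],
  [-16.1,-38.9,0,0.238,9],
  [-16.1,-38.9,0,0.238,9],
  [-16.1,-38.9,0,0.238,9],
  [-16.1,-38.9,0,0.238,9],
  [-16.1,-38.9,0,0.238,9],
  [-16.1,-38.9,0,0.238,9],
  [-16.1,-38.9,0,0.238,9],
  [-16.1,-38.9,0,0.238,9],
  [-16.1,-38.9,0,0.238,9],
  [-16.1,-38.9,0,0.238,9],
])

```text
clock: 33.45
position: [0.4387, -0.3144, 0.3271]
ee_rot: [-2.012, -2.397, -0.008]
force: [0.0, -0.3, 0.4]
width: 0.975
```

```bash
python3 - <<'E'
from h import *
s=arm.observe(); print(s["position"],s["ee_rot"],s["clock"]); housings()
E
```

```text
[ 0.43868556 -0.31444323  0.32707507] [-2.01161687 -2.3970481  -0.00797319] 33.45
[ 236  145   41   47 1879] c [ 0.4391 -0.3156] size 0.0456 0.0536 fins deg 100.0 z 0.0393 slope [0.001 0.002] bed [-0.1351 -0.4526]
```

Request:
carry_out([
  [0,-0.1,-5,0,9],
  [0,-0.1,-10,0,9],
  [0,-0.1,-15,0,9],
  [0,-0.1,-20,0,9],
  [0,-0.1,-23,0,9],
  [0,-0.1,-24.5,0,9],
  [0,-0.1,-25,0,9],
  [0,-0.1,-25,0,9],
  [0,-0.1,-25,0,4],
  [0,-0.1,-25,0,4],
  [0,-0.1,-25,0,4],
  [0,-0.1,-25,0,4],
  [0,-0.1,-25,0,4],
])

```text
clock: 34.8
position: [0.4389, -0.3156, 0.0777]
ee_rot: [-2.012, -2.398, -0.009]
force: [-0.1, 1.6, 6.6]
width: 0.652
```

Request:
carry_out([
  [0,0,3,0,4],
  [0,0,8,0,4],
  [0,0,14,0,4],
  [15.4,29.5,16,-0.24,4],
  [15.4,29.5,16,-0.24,4],
  [15.4,29.5,16,-0.24,4],
  [15.4,29.5,16,-0.24,4],
  [15.4,29.5,16,-0.24,4],
  [15.4,29.5,16,-0.24,4],
  [15.4,29.5,16,-0.24,4],
  [15.4,29.5,16,-0.24,4],
  [15.4,29.5,14,-0.24,4],
  [15.4,29.5,12,-0.24,4],
  [15.4,29.5,12,-0.24,4],
  [15.4,29.5,12,-0.24,4],
  [15.4,29.5,12,-0.24,4],
])

```text
clock: 36.4
position: [0.5932, -0.0212, 0.1986]
ee_rot: [-2.287, -2.14, -0.012]
force: [-0.2, 1.5, -2.4]
width: 0.653
```

```bash
python3 - <<'E'
from h import *
check()
E
```

```text
tcp [ 0.5932 -0.0212  0.1986] [-0.0006 -0.1488] tooly yaw -3.8 want -3.72 f [-0.2  1.5 -2.4] w 0.653
hous x [-0.0288  0.0289] y [-0.1275 -0.1068] z 0.1596 exp 0.1616
```

Request:
carry_out([
  [0,0,-1.5,0,4],
  [0,0,-2.7,0,4],
  [0,0,-3.6,0,4],
  [0,0,-4.3,0,4],
  [0,0,-4.7,0,4],
  [0,0,-4.9,0,4],
  [0,0,-4.9,0,4],
  [0,0,-4.9,0,9],
  [0,0,-4.9,0,9],
  [0,0,-4.9,0,9],
  [0,0,-4.9,0,9],
  [0,0,0,0,9],
  [0,0,5,0,9],
  [0,0,10,0,9],
  [0,0,13,0,9],
  [0,0,13,0,9],
  [0,0,13,0,9],
])

```text
clock: 38.15
position: [0.5934, -0.021, 0.3291]
ee_rot: [-2.287, -2.141, -0.014]
force: [-0.2, 0.3, -0.5]
width: 0.979
```

```bash
python3 - <<'E'
from h import *
s=arm.observe(); print(s["position"],s["ee_rot"],s["clock"]); housings(); print(); housings("scene",(.025,.15))
E
```

```text
[ 0.59335731 -0.02102992  0.32906419] [-2.28650497 -2.14070331 -0.01424744] 38.15
[ 230   43   53   64 3308] c [0.6006 0.0736] size 0.0539 0.0459 fins deg 86.2 z 0.1083 slope [0.002 0.003] bed [ 0.0007 -0.0537]
[ 231  152   50   56 2658] c [ 0.5939 -0.0212] size 0.0537 0.0457 fins deg 86.1 z 0.1082 slope [0.001 0.002] bed [ 0.0002 -0.1487]
[352 190  53  34 697] c [ 0.7306 -0.0729] size 0.0587 0.0159 fins deg 29.5 z 0.0428 slope [-0.028  0.047] bed [ 0.1399 -0.1914]

[ 87  27  19  42 659] c [ 0.0791 -0.7231] size 0.1569 0.0513 fins deg 22.1 z 0.0996 slope [-0.01  -0.028] bed [-0.4679 -0.8826]
[114  26  18  41 572] c [ 0.0436 -0.6294] size 0.1538 0.0495 fins deg 20.5 z 0.1005 slope [-0.002 -0.029] bed [-0.5095 -0.7913]
[229 188  20  16 229] c [ 0.5914 -0.0213] size 0.0549 0.0522 fins deg 84.4 z 0.1065 slope [0.031 0.009] bed [-0.0024 -0.149 ]
[257 196  21  17 241] c [0.5991 0.073 ] size 0.0559 0.0517 fins deg 86.1 z 0.1061 slope [0.036 0.011] bed [-0.0008 -0.0543]
[288 204  19  17 227] c [0.6048 0.17  ] size 0.055 0.0482 fins deg 83.8 z 0.1063 slope [0.028 0.007] bed [-0.0014  0.0428]
[319 213  20  17 251] c [0.6123 0.2689] size 0.056 0.0495 fins deg 84.4 z 0.1069 slope [ 0.038 -0.009] bed [-0.0003  0.1419]
```

Request:
carry_out([
  [-10.3,18.7,-5,1.5,3],
  [-10.3,18.7,-5,1.5,3],
  [-10.3,18.7,-5,1.5,3],
  [-10.3,18.7,-5,1.5,3],
  [-10.3,18.7,-5,1.5,3],
  [-10.3,18.7,-5,1.5,3],
  [-10.3,18.7,-5,1.5,3],
  [-10.3,18.7,-5,1.5,3],
  [-10.3,18.7,-5,1.5,3],
  [-10.3,18.7,-5,1.5,3],
  [-10.3,18.7,-5,1.5,3],
  [-10.3,18.7,-5,1.5,3],
  [-10.3,18.7,-5,1.5,3],
  [-10.3,18.7,-5,1.5,3],
])

```text
clock: 39.65
position: [0.4897, 0.1663, 0.2773]
ee_rot: [-0.217, -3.121, 0.005]
force: [-0.3, 0.3, 0.3]
width: 0.322
```

```bash
cat >> h.py <<'E'
def knob(name=None):
    s=arm.observe(); r=cv2.Rodrigues(np.array(s["ee_rot"],float))[0]
    print("tcp",s["position"].round(4),"tooly",np.degrees(np.arctan2(r[1,1],r[0,1])).round(2),"w",round(float(s["width"]),3),s["clock"])
    im,W=snap("wrist",name); hsv=cv2.cvtColor(im,cv2.COLOR_RGB2HSV); up=np.arange(384)[:,None]<225
    red=((hsv[...,0]>170)|(hsv[...,0]<8))&(hsv[...,1]>130)&(hsv[...,2]>50)&up
    k=cv2.dilate(red.astype(np.uint8),np.ones((7,7)))>0
    ax=np.array([.4906,.1656]); R=np.hypot(*np.moveaxis(W[...,:2]-ax,-1,0))
    k&=(W[...,2]>.092)&(W[...,2]<.106)&(R<.03); P=W[k]
    (c,(w,h),a)=cv2.minAreaRect(P[:,:2].astype(np.float32)); a=a if w>h else a+90
    print(k.sum(),"bar c",np.round(c,4),"size",round(w,4),round(h,4),"deg",round(a,1),"z",np.median(P[:,2]).round(4))
    P=W[red&(W[...,2]<.08)]; print("skirt",cv2.minEnclosingCircle(P[:,:2].astype(np.float32)) if len(P)>5 else None)
    return im,W
E
python3 -c "
from h import *
knob('w7')"
```

```text
tcp [0.4897 0.1663 0.2773] tooly 82.05 w 0.322 39.65
656 bar c [0.4912 0.1653] size 0.011 0.0425 deg 175.4 z 0.0987
skirt ((0.49032676219940186, 0.16512012481689453), 0.020469704642891884)
```

View pics/w7.png

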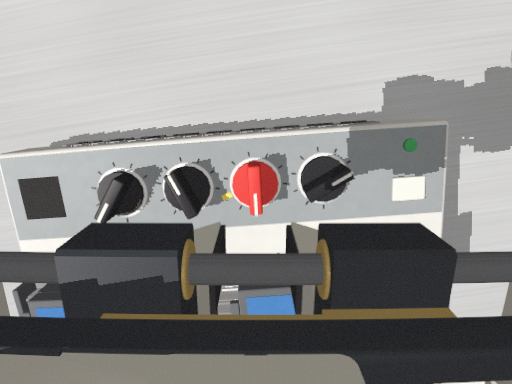

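Request:
carry_out([
  [0.12,-0.1,-3,0.058,3],
  [0.12,-0.1,-6,0.058,3],
  [0.12,-0.1,-8,0.058,3],
  [0.12,-0.1,-8,0.058,3],
  [0.12,-0.1,-8,0.058,3],
  [0.12,-0.1,-8,0.058,3],
])

```text
clock: 40.3
position: [0.4916, 0.1655, 0.1986]
ee_rot: [-0.126, -3.128, 0.004]
force: [0.2, -0.1, 1.0]
width: 0.331
```

Request:
carry_out([
  [-0.05,0,-2,0,3],
  [-0.05,0,-3.5,0,3],
  [-0.05,0,-4.6,0,3],
  [-0.05,0,-5.3,0,3],
  [-0.05,0,-5.3,0,3],
  [-0.05,0,-5.3,0,0.5],
  [-0.05,0,-5.3,0,0.5],
  [-0.05,0,-5.3,0,0.5],
  [-0.05,0,-5.3,0,0.5],
], squeeze=25)

```text
clock: 41.2
position: [0.4914, 0.165, 0.1461]
ee_rot: [-0.127, -3.128, 0.004]
force: [-0.8, -2.0, 5.7]
width: 0.114
```

Request:
carry_out([
  [0,0,0,-0.12,0.5],
  [0,0,0,-0.24,0.5],
  [0,0,0,-0.36,0.5],
  [0,0,0,-0.48,0.5],
  [0,0,0,-0.6,0.5],
  [0,0,0,-0.72,0.5],
  [0,0,0,-0.84,0.5],
  [0,0,0,-0.96,0.5],
  [0,0,0,-1.08,0.5],
  [0,0,0,-1.15,0.5],
  [0,0,0,-1.19,0.5],
  [0,0,0,-1.19,0.5],
  [0,0,0,-1.19,0.5],
  [0,0,0,-1.19,0.5],
])

```text
clock: 42.6
position: [0.4909, 0.1641, 0.1461]
ee_rot: [-1.86, -2.519, -0.004]
force: [-3.0, -4.8, 3.3]
width: 0.122
```

Request:
carry_out([
  [0,0,0,0,3],
  [0,0,0,0,3],
  [0,0,0,0,3],
  [0,0,3,0,3],
  [0,0,7,0,3],
  [0,0,12,0,3],
  [0,0,17,0,3],
  [0,0,17,0,3],
  [0,0,17,0,3],
  [0,0,17,0,3],
])

```text
clock: 43.6
position: [0.4903, 0.1644, 0.3152]
ee_rot: [-1.858, -2.519, -0.003]
force: [0.5, 0.8, -0.7]
width: 0.326
```

```bash
python3 -c "
from h import *
knob('w8'); housings('scene',(.09,.15))
z=np.load('/tmp/scene0.npz')['im']; im,_=snap('scene')
d=np.abs(im.astype(int)-z).max(2); a=z[125:265,80:420]; b=im[125:265,80:420]
cv2.imwrite('pics/fin.png',cv2.resize(np.vstack([a,b]),None,fx=2.1,fy=2.1,interpolation=2)[:,:,::-1])
"
```

```text
tcp [0.4903 0.1644 0.3152] tooly 17.16 w 0.326 43.6
526 bar c [0.4908 0.1648] size 0.0105 0.0422 deg 107.4 z 0.0986
skirt ((0.4906618595123291, 0.16550856828689575), 0.020741337910294533)
[ 87  27  19  42 653] c [ 0.0792 -0.7221] size 0.1585 0.0513 fins deg 22.6 z 0.0991 slope [ 0.001 -0.042] bed [-0.468  -0.8816]
[114  26  18  40 574] c [ 0.0439 -0.6289] size 0.157 0.0509 fins deg 20.4 z 0.1003 slope [ 0.002 -0.012] bed [-0.5092 -0.7909]
[229 188  20  16 226] c [ 0.5918 -0.0211] size 0.0589 0.0504 fins deg 80.4 z 0.1061 slope [ 0.029 -0.004] bed [-0.002  -0.1488]
[257 196  21  17 240] c [0.5991 0.0729] size 0.0564 0.0507 fins deg 85.9 z 0.1059 slope [ 0.026 -0.006] bed [-0.0008 -0.0545]
[287 204  21  17 248] c [0.605  0.1701] size 0.0564 0.0491 fins deg 86.1 z 0.1063 slope [0.008 0.008] bed [-0.0012  0.0429]
[319 213  20  17 254] c [0.6107 0.2691] size 0.0558 0.05 fins deg 89.0 z 0.1064 slope [0.031 0.005] bed [-0.0019  0.1421]
```

View pics/w8.png

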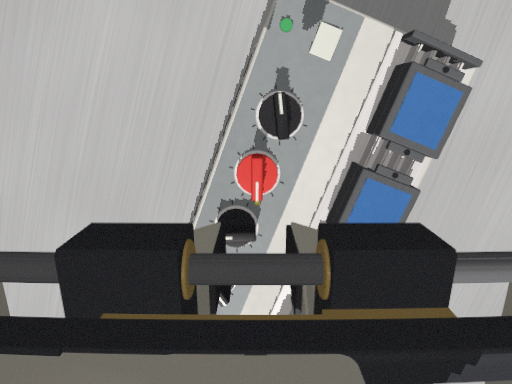

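View pics/fin.png

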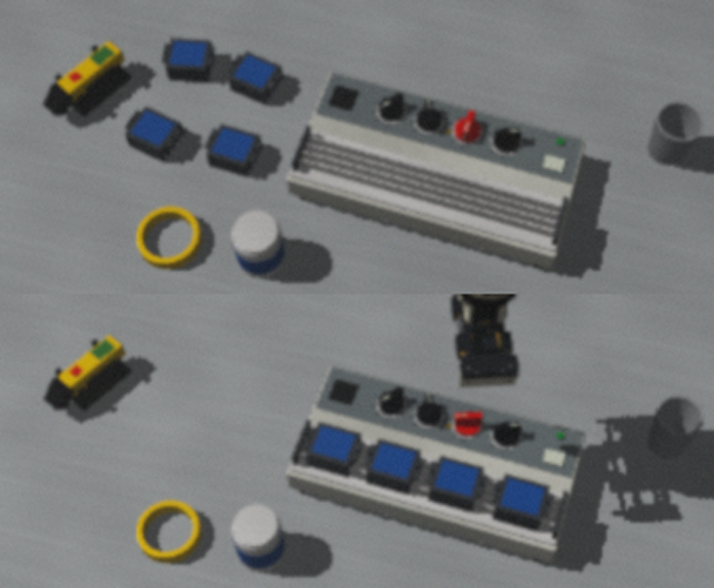

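```bash
python3 -c "
from cell import arm
print(arm.sign_off(), arm.observe()['clock'])"
```

```text
the job is handed in; nothing more can be done
the job is handed in; nothing more can be done
```

The whole job is done and was handed in at about 44 s of robot time; the hand-in gives no verdict, so what follows is my own measurements.

- **Thermometer:** I held it still over the black patch for about 1.7 s, with the lens about 10 cm away and the beam within about 2 mm of the patch's middle. It is back in its cradle, within about 1.5 mm of its starting pose.
- **Housings:** all four sit fully home on the comb. From the wrist camera, each is within 1 mm of the comb's centre line and level. Their tops read 108 mm against the 107 mm expected, and that camera reads about 1.5 mm high. The housings stand at y = 142, 43, −54 and −149 mm along the comb.
- **Timer:** the red knob went from about 0.02 to about 1.20 rad, right at the yellow mark.
- **Everything else:** in the before and after pictures the black knobs, tin, tape and pot look unmoved. I judged that by eye and did not measure the black knobs' pointers. The gripper was open and clear of everything at the end.

**Disagreements:**
- The first housing met about 30 N and stopped 3–4 mm higher than I expected. The camera then showed it fully seated, and the second stopped at the same height.
- The last scene-camera check puts the housings 1–2 mm to the other side of the centre line from the wrist camera. Both readings are within the 5 mm allowed.

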